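# Shut up the tea chest

## Task

Tidy away the wooden tea chest: push the spoon tray fully home into the bay at the foot of the chest, so that its front is flush with the chest, and press the lid down until its catch snaps and holds it shut. Leave the teapot, the teacup and the glasses case where they stand.

Things in the scene. Friction and masses are not known exactly. Their poses are not given: they have to be found in the camera images.
- chest: Brown wooden tea chest, fixed, 150 deep (x) x 176 wide x 105 mm high without lid. Origin: centre of its underside. Its -x faces front, the front face 75 mm from the origin. At the foot of the front is the mouth of the tray bay, 136 wide, 50 mm high, the table its floor; from 50 mm in, the walls narrow to leave 3 mm each side of the tray; a stop lies 121 mm in. Tea tins above, under the lid.
- lid (a joint): Lid angle, rad: 0 shut, growing as it opens; starts 0.5 to 1.0. Board 150 x 176 x 10 mm, hinged along the rear top edge, free edge in front. Friction lets it stay (1 to 2 N at the front moves it); near shut a weak spring lifts it unless the catch has taken. Below 0.12 a nose rides over a sprung roller: about 10 N pressed near the front edge, more nearer the hinge; then it stays at 0 to 0.01.
- lid_press (a point): Centre of the flat brass plate (34 x 80 mm) on the lid's top face, 130 mm from the hinge line and 20 mm from the free edge: the place to press. z is the lid's outward normal, y lies along the hinge, -x points from the hinge to the free edge.
- lid_hinge (a point): Middle of the hinge line, on the chest's rear top edge (chest frame x = +75 mm, z = 105 mm), at the level of the lid's underside; the lid's top face lies 10 mm above it when shut.
- tray_bar (a point): Middle of the flat front face of the tray's brass pull bar, 26 mm above the table. The bar is 80 long (y), 10 thick (x), 14 mm high, carried by two posts 68 mm apart that leave 30 mm clear to the tray's front panel. -x points away from the chest. With the tray home this face lies 39 to 40 mm in front of the chest's front face.
- tray_front (a point): Middle of the front face of the loose spoon tray's front panel (126 wide, 44 high, 10 mm thick). The tray, 0.25 to 0.5 kg, reaches 120 mm behind this face and is 110 mm wide there, with teaspoons fixed in it; it slides on the table and starts with its rear 25 to 45 mm in the bay's mouth, somewhat askew. +x points into the bay; home, this face is flush with the chest's.
- teapot_mid (a point): White teapot (bystander), 125 mm high, body 136 mm across, spout and handle reach 115 mm from its axis. This point is on its axis, 55 mm up.
- teacup_mid (a point): White teacup with a handle (bystander), 86 mm across, 62 mm high. This point is half-way up its axis.
- case_mid (a point): Red-brown glasses case (bystander), 165 x 62 x 38 mm. This point is its centre.
Mind the look-alikes: they are no part of the job. Of the things shaped like the part that bears tray_bar, the wooden one is meant.

How it is judged:
By the outcome, as a careful person would: the job done as asked, in the order asked, and still so for the second after the job is handed in, with the robot touching nothing.
It also fails if it takes over 45 s, if anything falls off the work surface, if the arm or the gripper's body presses on something with over 40 N, if the wrist force passes 120 N, or if a joint passes its speed limit or range.

## Robot

A 6-joint arm with a two-finger parallel gripper is mounted at the origin on the work surface. World frame = base frame: x ahead of the robot, y to its left, z up, the work surface at z = 0. Lengths are in m, angles in rad, forces in N, time in s.
With the tool pointing down it reaches from about 0.25 to 0.85 m from the base axis. Payload 12.5 kg.
Tool frame: the origin (TCP) lies on the centre line of the jaws, within the pads' length; the fingertips stand ahead of it and the grasp point (between the pads) is the TCP (arm.tip_extent is the z of the fingertips in the tool frame, in m); z points along the fingers, y is the line along which they close (so a half turn about z gives the same grasp; the last joint's range is limited). The gripper opens to 93 mm and grips with 3 to 60 N. Pads are 15 mm wide; open, the fingers measure 128 mm over their backs; the gripper's body (75 mm by 188 mm) begins 65 mm behind the grasp point.
Start: joints at [1.128, 0.351, 1.652, -0, 1.139, -0.085], TCP at [0.193, 0.515, 0.238] pointing down, gripper open.
Joint ranges: [-2.75, 2.75], [-0.79, 2.1], [0.01, 2.65], [-1.57, 4.71], [0.07, 3.14], [-2.87, 2.87]. Speed limits (rad/s): [2.22, 2.22, 2.79, 3.14, 3.14, 3.14].

## Interface

Orientations are given as [roll, pitch, yaw] about the fixed x, y, z axes, in that order (R = Rz(yaw) Ry(pitch) Rx(roll)).
In Python, from cell import arm gives the robot as it stands.
- The arm moves only by the shell command python3 -m handwheel 'ROWS' [FORCE]. ROWS is text: rows parted by semicolons, each of 5 numbers parted by spaces: the shift along the world's x, y, z in mm, then the turn about the world's z in rad, then the opening, from 0 (shut) to 1 (fully open). A call has 1 to 20 rows; each row is the pose to reach, as a shift and turn from the pose commanded when the call began; what a row does not reach only later rows make up. A row lasts 1/12 s, in which the tool goes at most 41.7 mm and 7.16 degrees, less where a joint would pass 70% of its speed; a pose out of reach is approached as far as the arm can. A call with a gripper value outside its range is refused whole. The fingers move at their own pace and stop on an object; FORCE is the grip in N (left out, the last holds). Time passes only in rows, so rows that repeat a pose let the fingers close. It gives the time, the measured TCP pose, the force, the opening and the grip force at its end, in the units of the state.
- arm.get_state(): the state, without advancing time (a new reading comes with each control period).
- arm.get_image(name): name is "side" or "top" or "wrist"; returns a dict with "pixels" (420x560x3 uint8, red, green, blue), "intrinsics" (3x3 intrinsics, pixels), "distortion" ([k1, k2, p1, p2, k3] as OpenCV has them; the pictures are not rectified), "R" (3x3) and "t" (3): a world point X has camera coordinates R X + t; the wrist camera has in their place "tool_from_camera" (4x4, takes a point from camera to tool coordinates, whose origin is the TCP and whose axes are the flange's). Camera axes: x right, y down, z forward; pixel columns grow to the right and rows downward; lengths in m; the calibration is good to about 2 mm. A picture is of the moment at which its call begins: read the wrist's pose just before it. There is no depth.
- arm.job_done(): hands the job in; it is judged then, once.
The state is a dict: "t": time; "q": joint angles; "qvel": joint speeds; "effort": joint torques, N m; "ee_pos": TCP position; "orientation": TCP orientation; "wrist_force": force on the tool from outside, world axes, zero at the start; "ft_torque": the same for the moment, N m; "width": finger opening in m; "grasp_force": force on a finger pad.
Only numpy, scipy, OpenCV 4.12 (cv2) and the standard library are available. Lean on these libraries where they do the work, as an engineer would, in place of code of your own. Each camera call takes 0.05 s, during which the arm holds its last target. There are 200 camera calls.

## Working session

There is one attempt and no reset: what is moved stays moved. The work goes in short steps, Python scripts to look and compute and a shell command to move; the robot and the scene stay as the last step left them, time stands still between calls to the robot, and variables do not carry over. Pictures are saved under pics/ and viewed, at most 10 in all, crops included, and the job is handed in when it is done.

```bash
ls; mkdir -p pics; cat > h.py <<'E'
import numpy as np,cv2,pickle
from cell import arm
from scipy.spatial.transform import Rotation as Ro
def snap(n,f):
    s=arm.get_state(); im=arm.get_image(n); im=dict(im)
    if n=='wrist':
        T=np.eye(4);T[:3,:3]=Ro.from_euler('xyz',s['orientation']).as_matrix();T[:3,3]=s['ee_pos']
        C=np.linalg.inv(T@np.array(im['tool_from_camera']));im['R']=C[:3,:3];im['t']=C[:3,3]
    cv2.imwrite(f'pics/{f}.png',im['pixels'][:,:,::-1]); pickle.dump(im,open(f'pics/{f}.pkl','wb')); return im
def load(f): return pickle.load(open(f'pics/{f}.pkl','rb'))
def ray(im,uv):
    p=cv2.undistortPoints(np.array(uv,float).reshape(-1,1,2),np.array(im['intrinsics']),np.array(im['distortion'])).reshape(-1,2)
    R=np.array(im['R']);d=np.c_[p,np.ones(len(p))]@R
    return -R.T@np.array(im['t']),d
def plane(im,uv,z):
    c,d=ray(im,uv); return c+d*((z-c[2])/d[:,2])[:,None]
def proj(im,X):
    R=np.array(im['R']);return cv2.projectPoints(np.array(X,float).reshape(-1,1,3),cv2.Rodrigues(R)[0],np.array(im['t'],float),np.array(im['intrinsics']),np.array(im['distortion']))[0].reshape(-1,2)
E
python3 - <<'E'
from h import *
a=snap('top','top0');b=snap('side','side0')
for i in(a,b):print(-np.array(i['R']).T@i['t'],np.array(i['R'])[2])
print(arm.get_state(),arm.tip_extent)
E
```

```text
pics
[ 0.31780312 -0.00331465  1.07012514] [ 2.21324468e-01 -1.71651193e-04 -9.75200210e-01]
[ 0.07620009 -0.46344704  0.90915811] [ 0.44013414  0.44621941 -0.77921126]
{'t': 0.1, 'q': array([ 1.12839222e+00,  3.51137661e-01,  1.65233812e+00,  1.73952914e-05,
        1.13908618e+00, -8.46095628e-02]), 'qvel': array([ 0.0002988 , -0.00053784, -0.00182252,  0.00048385, -0.00053562,
       -0.00048083]), 'effort': array([ 6.14002838e-04, -4.98028958e+01, -2.85700357e+01,  6.99411775e-02,
        2.39484280e-02,  1.04220044e-05]), 'ee_pos': array([0.19247355, 0.5149273 , 0.23718808]), 'orientation': array([-3.14062815e+00, -9.76502370e-05,  2.78379077e+00]), 'wrist_force': array([ 0.49794092,  0.07162296, -0.07284937]), 'ft_torque': array([-0.00942082,  0.05196973,  0.04034234]), 'grasp_force': 0.0, 'width': 0.09315771134039508} 0.019
```

View pics/top0.png

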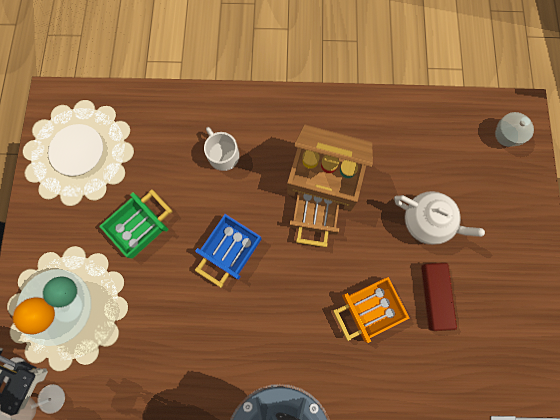

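View pics/side0.png

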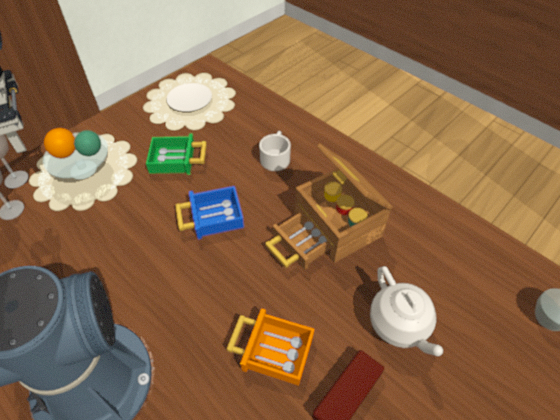

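The top view has four trays: green (135,225), blue (228,248), orange (370,310) and wooden (316,215). Only the wooden one stands in the chest's mouth, with its brass bar at (312,240), so it is the one meant. I'll confirm that in an enlarged crop.

```bash
python3 - <<'E'
from h import *
a=cv2.imread('pics/top0.png')[115:255,270:390];b=cv2.imread('pics/side0.png')[140:280,255:395]
cv2.imwrite('pics/c0.png',np.hstack([cv2.resize(a,None,fx=3.0,fy=3.0,interpolation=2),cv2.resize(b,None,fx=3.0,fy=3.0,interpolation=2)]))
E
```

```text
(no output)
```

View pics/c0.png

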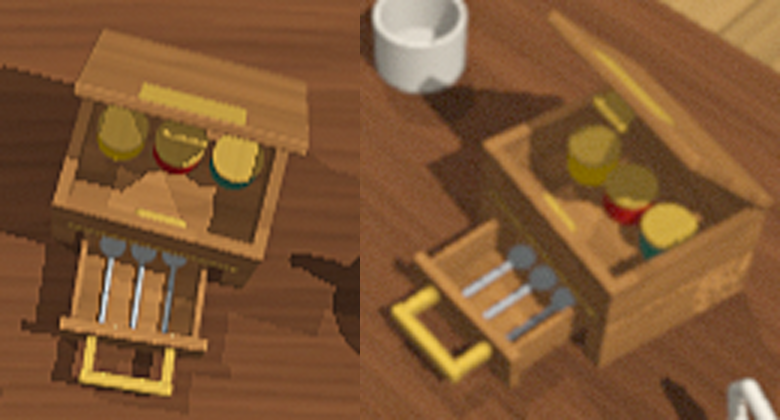

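The crop confirms it: a wooden tray with a brass bar, lower edge about (299..327, 245) in the top view. The chest front rim runs (287,183)–(356,202) and the lid's free edge (295,146)–(372,165).

```bash
python3 - <<'E'
from h import *
np.set_printoptions(precision=4,suppress=True)
a=load('top0');b=load('side0')
T=lambda l:[(270+u/3,115+v/3) for u,v in l]
S=lambda l:[(255+(u-360)/3,140+v/3) for u,v in l]
def rep(n,P): 
    d=P[0]-P[1];print(n,P[0],P[1],'mid',P.mean(0),'len',np.linalg.norm(d),'yaw',np.degrees(np.arctan2(d[0],-d[1]))+0)
# y left: d=left-right ; yaw of chest = angle of +y axis minus 90
def rep(n,P):
    d=P[0]-P[1];print(n,P[0],P[1],'mid',P.mean(0),'len',np.linalg.norm(d),'yaw',np.degrees(np.arctan2(d[1],d[0])-np.pi/2))
rep('rim top',plane(a,T([(52,203),(258,260)]),.105))
rep('rim side',plane(b,S([(485,145),(612,293)]),.105))
rep('hinge(top face back edge)',plane(a,T([(105,30),(308,88)]),.11))
rep('panel top edge front top',plane(a,T([(60,328),(204,350)]),.044))
rep('panel side',plane(b,S([(414,258),(515,362)]),.044))
rep('bar front edge top',plane(a,T([(80,383),(170,393)]),.033))
rep('bar side',plane(b,S([(393,308),(455,378)]),.033))
# two-view of lid free edge
def tri(u,v):
    c1,d1=ray(a,[u]);c2,d2=ray(b,[v]);d1=d1[0];d2=d2[0]
    s=np.linalg.lstsq(np.c_[d1,-d2],c2-c1,rcond=None)[0];p,q=c1+s[0]*d1,c2+s[1]*d2
    return (p+q)/2,np.linalg.norm(p-q)
for n,u,v in[('L',(75,95),(550,15)),('R',(305,150),(770,205)),('L2',(75,95),(555,22)),('R2',(305,150),(690,172))]:
    print(n,tri(T([u])[0],S([v])[0]))
for n,u in[('pot',(432,218)),('cup',(221,150)),('case',(440,297))]:print(n,plane(a,[u],.05))
E
```

```text
rim top [ 0.6103 -0.0035  0.105 ] [ 0.5668 -0.1713  0.105 ] mid [ 0.5886 -0.0874  0.105 ] len 0.17332862548228198 yaw -14.558911403223247
rim side [ 0.6088 -0.0041  0.105 ] [ 0.5675 -0.1715  0.105 ] mid [ 0.5882 -0.0878  0.105 ] len 0.17240043641530362 yaw -13.845542408129079
hinge(top face back edge) [ 0.7616 -0.0444  0.11  ] [ 0.7143 -0.2141  0.11  ] mid [ 0.7379 -0.1292  0.11  ] len 0.17619692622571567 yaw -15.54326781571409
panel top edge front top [ 0.5186 -0.013   0.044 ] [ 0.5028 -0.1352  0.044 ] mid [ 0.5107 -0.0741  0.044 ] len 0.12317697488650278 yaw -7.365367264895372
panel side [ 0.5186 -0.0111  0.044 ] [ 0.5025 -0.1369  0.044 ] mid [ 0.5105 -0.074   0.044 ] len 0.1268266563514938 yaw -7.291578962221488
bar front edge top [ 0.4736 -0.0312  0.033 ] [ 0.467  -0.1077  0.033 ] mid [ 0.4703 -0.0694  0.033 ] len 0.07674303428119215 yaw -4.937004122812777
bar side [ 0.4769 -0.0284  0.033 ] [ 0.4646 -0.1092  0.033 ] mid [ 0.4708 -0.0688  0.033 ] len 0.08174674345436224 yaw -8.647903019478735
L (array([ 0.6576, -0.019 ,  0.2256]), np.float64(0.0027763004997359646))
R (array([ 0.6605, -0.2139,  0.1542]), np.float64(0.038797506179082716))
L2 (array([ 0.6626, -0.0197,  0.2149]), np.float64(0.0044259213911817035))
R2 (array([ 0.6203, -0.1863,  0.2144]), np.float64(0.005364300412394219))
pot [[ 0.5431 -0.3747  0.05  ]]
cup [[0.7122 0.1735 0.05  ]]
case [[ 0.3457 -0.3842  0.05  ]]
```

The numbers hold together:
- **Chest:** yaw about -14.5°, front centre (0.588, -0.0875).
- **Tray:** yaw about -7.3°, panel 78 mm out of the bay, so the rear is 42 mm in.
- **Bar centre:** about (0.4757, -0.0697).
- **Lid:** about 0.77 rad.

I'll move above the bar, ready to grip it by its ends.

```bash
python3 -m handwheel '280 -584 0 0.23 1;280 -584 0 0.23 1;280 -584 0 0.23 1;280 -584 0 0.23 1;280 -584 0 0.23 1;280 -584 0 0.23 1;280 -584 0 0.23 1;280 -584 0 0.23 1;280 -584 0 0.23 1;280 -584 0 0.23 1;280 -584 0 0.23 1;280 -584 0 0.23 1;280 -584 0 0.23 1;280 -584 0 0.23 1;280 -584 0 0.23 1;280 -584 0 0.23 1;280 -584 0 0.23 1;280 -584 0 0.23 1;280 -584 0 0.23 1;280 -584 0 0.23 1' 25
python3 - <<'E'
from h import *
snap('wrist','w1')
E
```

```text
t: 1.77
ee_pos: [0.4721, -0.0679, 0.2376]
orientation: [3.141, -0.0, 3.015]
wrist_force: [-0.7, 0.3, -1.0]
width: 0.093
grasp_force: 0.0
```

View pics/w1.png

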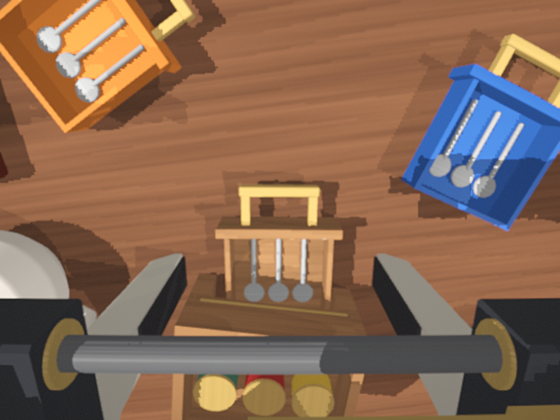

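The wrist view shows the wooden tray: bar outer edge (239,187)–(320,187), panel (216,233)–(342,237), chest front rim (180,330)–(364,345).

```bash
python3 - <<'E'
from h import *
np.set_printoptions(precision=4,suppress=True)
a=load('w1')
def rep(n,P):
    d=P[1]-P[0];print(n,P[0],P[1],'mid',P.mean(0),'len',np.linalg.norm(d),'yaw',np.degrees(np.arctan2(d[1],d[0])-np.pi/2))
rep('bar top outer',plane(a,[(239,187),(320,187)],.033))
rep('panel outer',plane(a,[(216,230),(342,231)],.044))
rep('rim?',plane(a,[(198,276),(364,295)],.105))
E
```

```text
bar top outer [ 0.4661 -0.1072  0.033 ] [ 0.4763 -0.0283  0.033 ] mid [ 0.4712 -0.0677  0.033 ] len 0.07959390554474954 yaw -7.3358775820240485
panel outer [ 0.5038 -0.1351  0.044 ] [ 0.5207 -0.0119  0.044 ] mid [ 0.5122 -0.0735  0.044 ] len 0.1243290233501637 yaw -7.815746062117806
rim? [ 0.5224 -0.1436  0.105 ] [ 0.5582 -0.0059  0.105 ] mid [ 0.5403 -0.0748  0.105 ] len 0.14232716977558513 yaw -14.595074404822165
```

The bar agrees to within 1–2 mm. I'll go down and close on its ends.

```bash
python3 -m handwheel '1 0 -40 0 1;1 0 -80 0 1;1 0 -120 0 1;1 0 -150 0 1;1 0 -180 0 1;1 0 -198 0 1;1 0 -198 0 1;1 0 -198 0 0.8;1 0 -198 0 0.8;1 0 -198 0 0.8;1 0 -198 0 0.8;1 0 -198 0 0.8' 25
```

```text
t: 2.82
ee_pos: [0.4742, -0.0688, 0.0407]
orientation: [-3.142, 0.002, 3.014]
wrist_force: [-0.4, 3.1, 3.4]
width: 0.0793
grasp_force: 25.0
```

Gripped at 79.3 mm wide. Next I'll straighten the tray (about 10 mm sideways, -7.2°) and start pushing along the chest axis (0.968, -0.25).

```bash
python3 -m handwheel '1 4 0 -0.05 0.8;2 8 0 -0.1 0.8;3 10 0 -0.126 0.8;3 10 0 -0.126 0.8;8 9 0 -0.126 0.8;13 7 0 -0.126 0.8;18 6 0 -0.126 0.8;23 5 0 -0.126 0.8;28 4 0 -0.126 0.8;28 4 0 -0.126 0.8'
python3 - <<'E'
from h import *
a=snap('top','t2');b=snap('side','s2');w=snap('wrist','w2')
A=cv2.resize(a['pixels'][115:255,270:390,::-1],None,fx=3,fy=3,interpolation=2);B=w['pixels'][100:400,100:460,::-1];B=cv2.copyMakeBorder(B,0,120,0,0,0)
cv2.imwrite('pics/c2.png',np.hstack([A,B]))
E
```

```text
t: 3.65
ee_pos: [0.5016, -0.065, 0.0401]
orientation: [3.142, -0.001, 2.889]
wrist_force: [-2.3, 0.0, 5.3]
width: 0.0795
grasp_force: 25.0
```

View pics/c2.png

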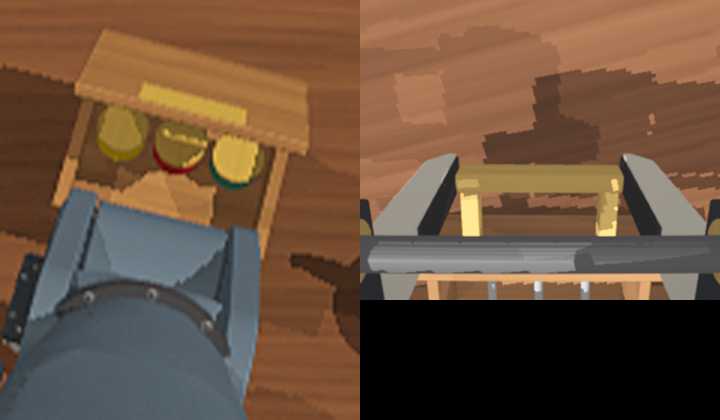

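The grip holds, the chest hasn't moved and the force is about 2 N. About 51 mm remain. I'll push 42 of them while gripping, then finish with the fingers against the bar so the gripper body stays clear of the chest.

```bash
python3 -m handwheel '6 -1.5 0 0 0.8;12 -3 0 0 0.8;17 -4.5 0 0 0.8;23 -6 0 0 0.8;29 -7.5 0 0 0.8;35 -9 0 0 0.8;41 -10.5 0 0 0.8;41 -10.5 0 0 0.8'
```

```text
t: 4.47
ee_pos: [0.543, -0.0756, 0.0401]
orientation: [3.142, -0.0, 2.889]
wrist_force: [-2.1, -0.2, 5.1]
width: 0.0796
grasp_force: 25.0
```

```bash
python3 -m handwheel '0 0 0 0 1;0 0 0 0 1;0 0 0 0 1;-19 5 0 0 1;-37 9.5 0 0 1;-37 9.5 0 0 0.55;-37 9.5 -5 0 0.55;-37 9.5 -5 0 0.55;-37 9.5 -5 0 0.55;-29 7.5 -5 0 0.55;-20 5 -5 0 0.55;-15 4 -5 0 0.55;-11 3 -5 0 0.55;-7 2 -5 0 0.55;-4 1 -5 0 0.55;-4 1 -5 0 0.55'
```

```text
t: 5.8
ee_pos: [0.5392, -0.0745, 0.0346]
orientation: [3.142, 0.0, 2.888]
wrist_force: [-0.2, 0.4, -0.3]
width: 0.0515
grasp_force: 0.0
```

```bash
python3 -m handwheel '2 -0.5 0 0 0.55;4 -1 0 0 0.55;4 -1 0 0 0.55'; python3 -m handwheel '2 -0.5 0 0 0.55;2 -0.5 0 0 0.55';python3 -m handwheel '2 -0.5 0 0 0.55;2 -0.5 0 0 0.55'
```

```text
t: 6.05
ee_pos: [0.5424, -0.0753, 0.0345]
orientation: [-3.142, -0.001, 2.888]
wrist_force: [-1.6, 0.5, 0.2]
width: 0.0514
grasp_force: 1.2
t: 6.22
ee_pos: [0.5425, -0.0754, 0.0344]
orientation: [-3.141, -0.005, 2.888]
wrist_force: [-12.2, 2.2, 9.3]
width: 0.0513
grasp_force: 6.4
t: 6.38
ee_pos: [0.5426, -0.0754, 0.0343]
orientation: [-3.141, -0.01, 2.888]
wrist_force: [-21.8, 3.6, 18.1]
width: 0.0513
grasp_force: 11.3
```

The TCP stopped 47.2 mm in front of the chest, and 47.0 was predicted for home, with about 22 N against the stop. I'll back off, rise and look.

```bash
python3 -m handwheel '-15 4 0 0 0.55;-50 13 0 0 0.55;-60 15 0 0 0.3;-60 15 40 0 0;-60 15 80 0 0;-60 15 120 0 0;-60 15 160 0 0;-60 15 200 0 0;-60 15 230 0 0;-60 15 230 0 0'
python3 - <<'E'
from h import *
w=snap('wrist','w3');b=snap('side','s3')
B=cv2.resize(b['pixels'][130:280,250:400,::-1],None,fx=2.8,fy=2.8,interpolation=2)
W=w['pixels'][:,170:490,::-1]
cv2.imwrite('pics/c3.png',np.hstack([B,W]))
E
```

```text
t: 7.22
ee_pos: [0.489, -0.0618, 0.2709]
orientation: [3.141, 0.011, 2.888]
wrist_force: [0.4, -0.0, 1.1]
width: 0.003
grasp_force: 0.0
```

View pics/c3.png

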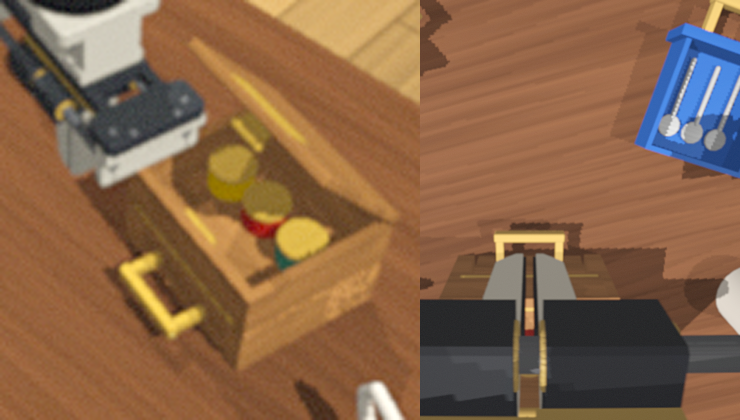

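The tray panel looks flush in both views, with no step at the bay mouth. I'll check the bar's outer edge, wrist pixels (245,235)–(318,233), then start closing the lid along its arc.

```bash
python3 - <<'E'
from h import *
w=load('w3');P=plane(w,[(245,235),(318,233)],.033);d=P[1]-P[0]
e=np.array([.968,-.25]);print(P,np.linalg.norm(d),np.degrees(np.arctan2(d[1],d[0]))-90,(P.mean(0)[:2]-[.588,-.0876])@e)
E
python3 -m handwheel '40 -10 -3 0 0;80 -20 -6 0 0;120 -31 -9 0 0;161 -42 -15 0 0;161 -42 -15 0 0;161 -42 -32 0 0;161 -42 -49 0 0;156 -40.5 -54 0 0;151 -39 -60 0 0;146 -38 -65 0 0;141 -37 -72 0 0;137 -36 -80 0 0;132 -34.5 -87 0 0;129 -34 -95 0 0;126 -33 -103 0 0;123 -32 -111 0 0;123 -32 -111 0 0'
```

```text
[[ 0.54171799 -0.11539837  0.033     ]
 [ 0.56002851 -0.03569041  0.033     ]] 0.08178407123038164 -12.93753395187585 -0.038952599898622015
t: 8.73
ee_pos: [0.6088, -0.0931, 0.1521]
orientation: [-3.142, -0.001, 2.888]
wrist_force: [0.7, 0.6, -0.0]
width: 0.0007
grasp_force: 0.2
```

The bar face is 39.0 mm out, so the tray is home. Now the press, in small steps.

```bash
python3 -m handwheel '-1 0 -4 0 0;-2 0.5 -8 0 0;-2 0.5 -12 0 0;-2 0.5 -12 0 0'; python3 -m handwheel '0 0 -3 0 0;0 0 -6 0 0;0 0 -6 0 0'
```

```text
t: 9.07
ee_pos: [0.6071, -0.0927, 0.1409]
orientation: [-3.142, -0.002, 2.888]
wrist_force: [-0.2, 0.3, -0.3]
width: 0.0005
grasp_force: 0.0
t: 9.32
ee_pos: [0.6075, -0.0928, 0.135]
orientation: [-3.142, -0.001, 2.888]
wrist_force: [0.7, 0.4, 0.3]
width: 0.0005
grasp_force: 0.2
```

No force with the tips at the shut height, so I'll look before pressing on.

```bash
python3 - <<'E'
from h import *
b=snap('side','s4');a=snap('top','t4')
f=lambda x:cv2.resize(x,(400,400),interpolation=2)
cv2.imwrite('pics/c4.png',np.hstack([f(b['pixels'][120:280,250:410,::-1]),f(a['pixels'][100:240,260:400,::-1])]))
E
```

```text
(no output)
```

View pics/c4.png

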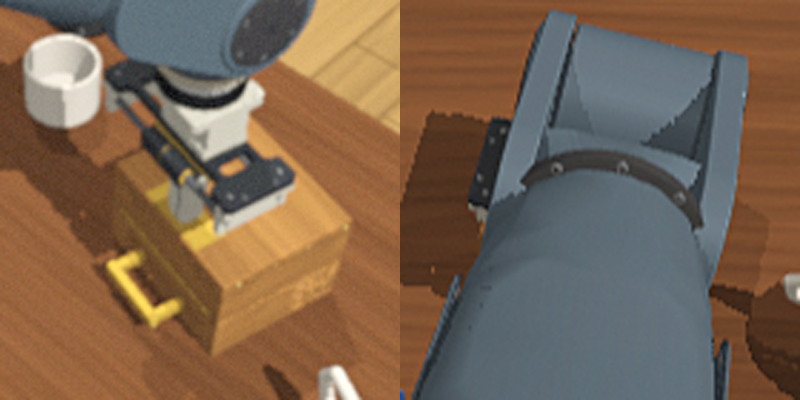

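In the side view the lid lies shut under the fingertips, on the brass plate at crop (190,215). I'll press a bit further to make sure the catch has snapped.

```bash
python3 -m handwheel '0 0 -2 0 0;0 0 -3 0 0;0 0 -3 0 0';python3 -m handwheel '0 0 -2 0 0;0 0 -3 0 0;0 0 -3 0 0'
```

```text
t: 9.67
ee_pos: [0.6076, -0.0928, 0.1333]
orientation: [-3.142, 0.0, 2.888]
wrist_force: [-2.9, 1.1, 9.2]
width: 0.0006
grasp_force: 4.3
t: 9.92
ee_pos: [0.6076, -0.0928, 0.1313]
orientation: [-3.142, 0.0, 2.888]
wrist_force: [-8.8, 2.3, 20.1]
width: 0.0006
grasp_force: 9.6
```

```bash
python3 -m handwheel '0 0 -2 0 0;0 0 -2 0 0;0 0 -2 0 0';python3 -m handwheel '0 0 -2 0 0;0 0 -2 0 0;0 0 -2 0 0'
```

```text
t: 10.17
ee_pos: [0.6076, -0.0928, 0.1302]
orientation: [-3.141, 0.001, 2.888]
wrist_force: [-11.5, 1.9, 25.8]
width: 0.0002
grasp_force: 13.0
t: 10.42
ee_pos: [0.6076, -0.0928, 0.1289]
orientation: [-3.141, 0.001, 2.888]
wrist_force: [-14.4, 3.3, 32.6]
width: 0.0004
grasp_force: 16.5
```

32 N is well past the catch. I'll release, rise away and look.

```bash
python3 -m handwheel '0 0 6 0 0;0 0 20 0 0;0 0 50 0 0;0 0 90 0 0;-40 10 120 0 0;-80 20 130 0 0;-120 31 130 0 0;-160 41 130 0 0;-200 52 130 0 0;-200 52 130 0 0;-200 52 130 0 0'
python3 - <<'E'
from h import *
b=snap('side','s5');a=snap('top','t5');w=snap('wrist','w5')
f=lambda x:cv2.resize(x,(400,400),interpolation=2)
cv2.imwrite('pics/c5.png',np.hstack([f(b['pixels'][120:280,250:410,::-1]),f(a['pixels'][100:260,260:420,::-1])]))
for n,i,j in(('side','side0',b),('top','top0',a)):
    d=cv2.absdiff(load(i)['pixels'],j['pixels']).max(2)
    for q,X in(('pot',[.543,-.375,.055]),('cup',[.712,.173,.031]),('case',[.346,-.384,.02])):
        u,v=proj(j,X)[0].astype(int);print(n,q,(u,v),(d[max(v-20,0):v+20,u-20:u+20]>60).sum())
E
```

```text
t: 11.33
ee_pos: [0.4059, -0.0403, 0.2561]
orientation: [3.142, 0.001, 2.888]
wrist_force: [0.1, 0.6, 0.9]
width: 0.0004
grasp_force: 0.0
side pot (np.int64(403), np.int64(313)) 0
side cup (np.int64(274), np.int64(153)) 205
side case (np.int64(345), np.int64(390)) 0
top pot (np.int64(432), np.int64(217)) 0
top cup (np.int64(222), np.int64(152)) 17
top case (np.int64(435), np.int64(297)) 0
```

View pics/c5.png

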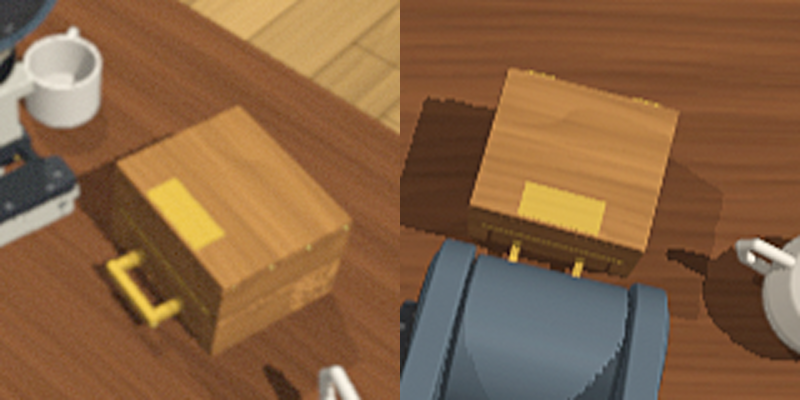

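The lid is shut with its plate at the front, the tray is home, and the cup and pot stand where they were. I'll triangulate the lid's front edge, which should be at z = 0.115.

```bash
python3 - <<'E'
from h import *
a=load('t5');b=load('s5')
def tri(u,v):
    c1,d1=ray(a,[u]);c2,d2=ray(b,[v]);d1=d1[0];d2=d2[0]
    s=np.linalg.lstsq(np.c_[d1,-d2],c2-c1,rcond=None)[0];p,q=c1+s[0]*d1,c2+s[1]*d2
    return (p+q)/2,np.linalg.norm(p-q)
print(tri((288,182.8),(297.2,184)),tri((357.2,200),(335.2,236.8)))
def plate(i):
    h=cv2.cvtColor(i['pixels'],cv2.COLOR_RGB2HSV);m=cv2.inRange(h,(20,120,140),(32,255,255))
    n,l,s,c=cv2.connectedComponentsWithStats(m);P=proj(i,[.607,-.0925,.115])[0]
    k=1+np.argmin([np.linalg.norm(c[j]-P) if s[j,4]>60 else 1e9 for j in range(1,n)]);return c[k],s[k,4],P
A,B=plate(a),plate(b);print(A,B,tri(A[0],B[0]))
E
```

```text
(array([ 0.60563773, -0.00597044,  0.12414543]), np.float64(0.0031314536151346222)) (array([ 0.56359872, -0.16950619,  0.11402607]), np.float64(0.011389023440159626))
(array([324.26211454, 182.83259912]), np.int32(454), array([324.01782759, 183.72932525])) (array([323.83054893, 205.08591885]), np.int32(419), array([324.00546371, 205.8218546 ])) (array([ 0.60765441, -0.09232049,  0.11753594]), np.float64(0.0019147995933401732))
```

The plate centre measures z = 0.1175, within the 2 mm calibration, and the lid has stayed shut since release.

```bash
python3 -c "
from cell import arm
print(arm.job_done())"
```

```text
the job is handed in; nothing more can be done
None
```

The job is handed in: the tray is home and flush with the chest front (pull bar face measured 39 mm out), and the lid was pressed to about 32 N and stayed shut after release; the teapot, teacup and glasses case were not touched.

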